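# Stow the burnishing stick and click the tool case shut

## Robot

A 7-joint arm with a two-finger parallel gripper is mounted at the origin on the work surface. World frame = base frame: x ahead of the robot, y to its left, z up, the work surface at z = 0. Lengths are in m, angles in rad, forces in N, time in s.
With the tool pointing down it reaches from about 0.35 to 0.9 m from the base axis. Payload 7.2 kg.
Tool frame: the origin (TCP) lies midway between the tips of the shut fingers; the grasp point (between the pads) lies bot.grip_depth behind it (bot.grip_depth is the distance from the TCP to the grasp point, in m); y points along the fingers, z is the direction in which the jaws open and shut, and the axes are right-handed (so a half turn about y gives the same grasp; the last joint's range is limited). The gripper opens to 88 mm and grips with 3 to 60 N. Pads are 20 mm wide; open, the fingers measure 115 mm over their backs; the gripper's body (75 mm by 178 mm) begins 61 mm behind the grasp point.
Start: joints at [-1.191, 0.411, -0.013, 1.596, 0.006, 1.134, -0.082], TCP at [0.271, 0.563, 0.223] pointing down, gripper open.
Joint ranges: [-2.95, 2.95], [-0.29, 1.99], [-1.47, 1.44], [0.14, 2.54], [-1.03, 4.17], [0.13, 1.85], [-2.86, 2.86]. Speed limits (rad/s): [2.39, 2.39, 3.01, 3.01, 3.14, 3.14, 3.14].

## Interface

Orientations are given as [roll, pitch, yaw] about the fixed x, y, z axes, in that order (R = Rz(yaw) Ry(pitch) Rx(roll)).
In Python, from plant import bot gives the robot as it stands.
- The arm moves only by the tool step_arm, never from a script. Its arguments are lists of equal length, an entry for each row: "xyz": the shift along the tool's x, y, z in cm, a list of three; "rotation": the turn, a rotation vector about the tool's x, y, z in degrees, a list of three; "gripper": the finger opening in cm, from 0 to 8.78. In form: {"xyz": [[tx, ty, tz], ...], "rotation": [[rx, ry, rz], ...], "gripper": [gripper, ...]}. A call has 1 to 20 rows; each row is the pose to reach, as a shift and turn from the pose commanded when the call began, along the tool's axes at that moment; what a row does not reach only later rows make up. A row lasts 1/10 s, in which the tool goes at most 50 mm and 8.59 degrees, less where a joint would pass 70% of its speed; a pose out of reach is approached as far as the arm can. A call with a gripper value outside its range is refused whole. The fingers move at their own pace and stop on an object; "newtons" is the grip in N (left out, the last holds). Time passes only in rows, so rows that repeat a pose let the fingers close. It gives the time, the measured TCP pose, the force and the opening at its end, in the units of the state.
- bot.sense(): the state, without advancing time (a new reading comes with each control period).
- bot.read_camera(name): name is "scene" or "top" or "wrist"; returns (picture, depth): 384x512x3 uint8, red, green, blue; 384x512 float32, m along the optical axis (not along the pixel's ray), 0 where there is no reading.
- bot.camera_params(name): a dict with "vertical_fov" (degrees; the focal length in pixels is half the picture's height over the tangent of half this angle, whatever the lens; pixels are square), "cx", "cy" (the principal point, pixels), "rvec" (rotation vector, rad) and "tvec" (3), from world to camera coordinates, as OpenCV has them; the wrist camera has in their place "mount" (4x4, takes a point from camera to tool coordinates, whose origin is the TCP and whose axes are the tool frame's). Camera axes: x right, y down, z forward; pixel columns grow to the right and rows downward; lengths in m; the calibration is good to about 2 mm. A picture is of the moment at which its call begins: read the wrist's pose just before it. camera_params takes no time and is no camera call.
- bot.job_done(): hands the job in, once; it reports no verdict.
The state is a dict: "time": time; "joint_positions": joint angles; "joint_vel": joint speeds; "joint_torque": joint torques, N m; "position": TCP position; "tool_rot": TCP orientation; "wrist_force": force on the tool from outside, world axes, zero at the start; "ft_torque": the same for the moment, N m; "finger_gap": finger opening in m.
Only numpy, scipy, OpenCV 4.12 (cv2) and the standard library are available. Lean on these libraries where they do the work, as an engineer would, in place of code of your own. Each camera call takes 0.05 s, during which the arm holds its last target.

## Task

Push the dark burnishing stick that sticks out of the front of the red tool case fully home into its groove, then swing the lid down and press its free edge until the spring catch clicks and the lid stays shut by itself. Press firmly but never force the lid, and leave the pot, the jar and the sanding block where they are.

Things in the scene. Friction and masses are not known exactly. Their poses are not given: they have to be found in the camera images.
- case: Red tool case fixed to the bench, 150 (its x) x 180 (its y) x 60 mm high, walls 8 mm, inner floor 30 mm above the bench. Origin under its centre at bench height; its x points from the front (robot side) to the hinged back, z up.
- groove (a point): Middle of a 28 mm wide gap in the case's front wall, on the wall's outer face (75 mm in front of the case's origin, 35 mm to its +y) at inner-floor height, 30 mm above the bench. The gap reaches up to the rim and leads into a straight groove along the case's x, 28 mm wide and 18 mm deep, with an end stop. Axes as the case's.
- catch_mount (a point): Centre of the foot of the brass catch mount on the bench, 102 mm in front of the case's origin and 30 mm to its -y. The mount is 46 mm wide (y), reaches 27 mm forward and back, and is 56 mm high; the steel spring catch on it, 26 mm wide, has a nose sloping up to 67 to 79 mm. Axes as the case's.
- lid: Red lid, a plate 161 mm (hinge to free edge) x 180 x 10 mm, with a 24 mm deep skirt under the free edge that comes down before the front wall. Origin mid-hinge, on the plate's underside, 75 mm behind the case's origin, 62 mm above the bench. x points from free edge to hinge, z is the outward normal; shut, axes are parallel to the case's. It opens about its y: tilt of z = opening angle, at first 1.1 to 1.35 rad.
- lid_edge (a point): Point on the lid's outer (top) face, midway along y, 150 mm from the hinge, 11 mm from the free edge; axes as the lid's. Swinging down takes about 3 N here, passing the catch 9 to 17 N (more nearer the hinge); pressing the lid with over 25 N counts as forcing. Some 1.5 mm past the click is a hard stop. Let go without a click, the lid springs up to 0.3 rad or more.
- lid_hinge (a point): Point on the hinge axis, same place and axes as the lid's origin. The hinge is sprung with some friction; the lid stays put at its starting angle. The keeper under the catch is set to a different height each time, by up to 12 mm, and is not measured: the hard stop is met at an opening angle of 0 to 0.075 rad, and the clicked lid rests at up to 0.09 rad.
- stick: Loose dark wooden stick with a brass band, 120 (x) x 24 x 22 mm high, 0.1 to 0.16 kg, lying in the groove on the inner floor. Origin under its centre, x along the case's x. It first sticks out of the front by 20 to 45 mm; fully home at the end stop its front end is flush with the front wall to 1 mm (origin 14 mm in front of the case's). Sticking out over 4 mm it blocks the skirt.
- brush_pot: Bystander: red open pot, 72 mm across, 105 mm high, loose. Origin at the centre of its underside.
- pigment_jar: Bystander: amber jar with a white cap, 52 mm across, 85 mm high, loose. Origin at the centre of its underside.
- sanding_block: Bystander: cork block 100 x 45 x 30 mm high, loose. Origin at the centre of its underside.
There are look-alikes about, which are no part of the job. There is more than one size of the stick; the job needs the smallest.

How it is judged:
On the way, in this order (a step that is already met when the one before it is completed fails the run):
1. the stick is pushed home into its groove while the lid is still open (x of stick in the frame of case above -0.018 m and angle between lid's own z axis and vertical above 0.5 rad), for 0.2 s.
2. the lid is down past its catch and stays shut with the robot off it (angle between lid's own z axis and vertical below 0.11 rad and contact force between each of the arm, the fingers and lid below 0.2 N), for 0.3 s.
At the end, for the whole second after the job is handed in: The lid is held shut by its catch (open by less than 0.11 rad) and at rest, and the stick lies at rest in its groove within 5 mm of its end stop (angle between lid's own z axis and vertical below 0.11 rad and angular speed of lid below 0.05 rad/s and x of stick in the frame of case above -0.018 m and z of stick in the frame of case below 0.035 m and linear speed of stick below 0.02 m/s); the robot touches nothing.
It fails at once if the lid is forced: pressed with more than 25 N (contact force between any of the fingers, the arm and lid above 25 N).
It fails at once if the pot is shifted by more than 30 mm or tipped (distance of brush_pot from where it was at the start of the episode above 0.03 m or angle between brush_pot's own z axis and vertical above 0.5 rad).
It fails at once if the jar is shifted by more than 30 mm or tipped (distance of pigment_jar from where it was at the start of the episode above 0.03 m or angle between pigment_jar's own z axis and vertical above 0.5 rad).
It fails at once if the sanding block is shifted by more than 30 mm (distance of sanding_block from where it was at the start of the episode above 0.03 m).
It also fails if it takes over 51 s, if anything falls off the work surface, if the arm or the gripper's body presses on something with over 40 N, if the wrist force passes 120 N, or if a joint passes its speed limit or range.

## Working session

There is one attempt and no reset: what is moved stays moved. The work goes in short steps, Python scripts to look and compute and a tool call to move; the robot and the scene stay as the last step left them, time stands still between calls to the robot, and variables do not carry over. Pictures are saved under pics/ and viewed, and the job is handed in when it is done.

Besides the shell and the picture viewer there is one more tool, called after "Request:" in YAML: its name, and indented under it one key for each argument. step_arm: Moves the arm, as the interface text tells. Its arguments: {"type":"object","properties":{"xyz":{"type":"array","items":{"type":"array","items":{"type":"number"}}},"rotation":{"type":"array","items":{"type":"array","items":{"type":"number"}}},"gripper":{"type":"array","items":{"type":"number"}},"newtons":{"type":"number"}},"required":["xyz","rotation","gripper"]}

```bash
ls; mkdir -p pics; cat > h.py <<'E'
import numpy as np, cv2
from plant import bot
from scipy.spatial.transform import Rotation as R
def shot(name,tag):
    s=bot.sense(); im,d=bot.read_camera(name)
    cv2.imwrite(f'pics/{tag}.png',im[:,:,::-1]); np.savez(f'pics/{tag}.npz',im=im,d=d,pos=s['position'],rot=s['tool_rot'])
    return s,im,d
def cam(name,pos=None,rot=None):
    p=bot.camera_params(name); f=192/np.tan(np.radians(p['vertical_fov'])/2)
    if 'mount' in p:
        T=np.eye(4);T[:3,:3]=R.from_euler('xyz',rot).as_matrix();T[:3,3]=pos
        M=T@np.array(p['mount'])
    else:
        W=np.eye(4);W[:3,:3]=cv2.Rodrigues(np.array(p['rvec'],float))[0];W[:3,3]=np.ravel(p['tvec']);M=np.linalg.inv(W)
    return f,p['cx'],p['cy'],M
def world(name,tag):
    z=np.load(f'pics/{tag}.npz'); f,cx,cy,M=cam(name,z['pos'],z['rot'])
    d=z['d'];v,u=np.mgrid[:d.shape[0],:d.shape[1]]
    P=np.stack([(u-cx)/f*d,(v-cy)/f*d,d,np.ones_like(d)],-1)@M.T
    P=P[...,:3].copy();P[d==0]=np.nan
    return P,z['im']
def crop(tag,u0,u1,v0,v1,k,out):
    im=cv2.imread(f'pics/{tag}.png')[v0:v1,u0:u1]
    cv2.imwrite(f'pics/{out}.png',cv2.resize(im,None,fx=k,fy=k,interpolation=cv2.INTER_CUBIC))
E
python3 - <<'E'
from h import *
for n in ['scene','top']:
    s,im,d=shot(n,n+'0')
    p=bot.camera_params(n);print(n,p)
print(bot.sense(),bot.grip_depth)
E
```

```text
pics
scene {'vertical_fov': 56.27260027958462, 'cx': 249.4108493346695, 'cy': 188.4006945998873, 'rvec': array([ 1.7160941 ,  2.08159901, -0.63181532]), 'tvec': array([ 0.09710812, -0.31983405,  1.45578424])}
top {'vertical_fov': 56.80186323451239, 'cx': 253.68493237840684, 'cy': 182.87626533220188, 'rvec': array([ 2.15253452, -2.1391076 ,  0.17698254]), 'tvec': array([-0.02282543,  0.43803426,  0.9102843 ])}
{'time': 0.1, 'joint_positions': array([-1.19122661,  0.41180277, -0.01273084,  1.59691415,  0.00558159,
        1.13431934, -0.08219539]), 'joint_vel': array([-0.00107587, -0.00170906, -0.00021183, -0.00159939, -0.00068443,
       -0.00056068, -0.00055861]), 'joint_torque': array([ 2.92256271e-03, -5.89095747e+01,  6.43599015e-01, -2.91709238e+01,
       -5.38481469e-02,  1.44232306e-02,  3.66524296e-05]), 'position': array([0.27042516, 0.56297849, 0.22192267]), 'tool_rot': array([-1.57220271e+00, -7.51336571e-05, -4.47731617e-01]), 'wrist_force': array([ 0.0902259 , -0.70724848,  0.22478338]), 'ft_torque': array([ 0.02077216, -0.07198089, -0.0410986 ]), 'finger_gap': 0.08778477833347864} 0.0187
```

View pics/scene0.png

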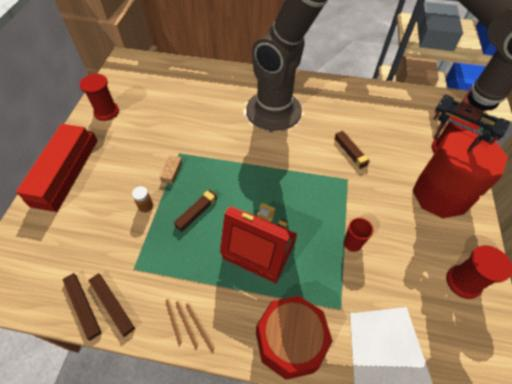

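View pics/top0.png

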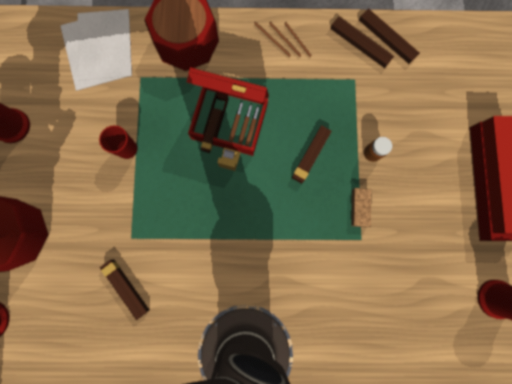

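```bash
python3 - <<'E'
from h import *
crop('top0',175,285,60,180,6.5,'c1')
P,im=world('top','top0')
for u,v in [(207,146),(203,152),(211,154),(229,158),(222,155),(240,160),(190,125),(268,100),(255,152),(230,80),(200,85),(265,100),(117,140),(378,148),(362,205),(320,230)]:
    print(u,v,P[v,u].round(4),im[v,u])
E
```

```text
207 146 [0.534  0.1046 0.0492] [102  81  39]
203 152 [0.5288 0.121  0.0034] [27 45 33]
211 154 [0.5237 0.0988 0.0016] [29 52 39]
229 158 [0.5119 0.0484 0.0052] [97 84 63]
222 155 [0.5198 0.0677 0.0072] [77 73 51]
240 160 [0.5068 0.0179 0.0037] [31 54 39]
190 125 [0.5886 0.15   0.0579] [64 48 36]
268 100 [ 0.684  -0.0601 -0.0007] [84 79 58]
255 152 [ 0.5305 -0.0236  0.0013] [56 91 67]
230 80 [0.6419 0.0359 0.2177] [150  32  26]
200 85 [0.6333 0.1038 0.2089] [122  39  30]
265 100 [ 0.6601 -0.049   0.0584] [128  25  20]
117 140 [0.5554 0.3533 0.0239] [44  8  6]
378 148 [ 0.5233 -0.3381  0.0838] [208 206 196]
362 205 [ 0.3816 -0.3085  0.0282] [159 117  78]
320 230 [ 0.3156 -0.2002  0.0018] [54 99 72]
```

View pics/c1.png

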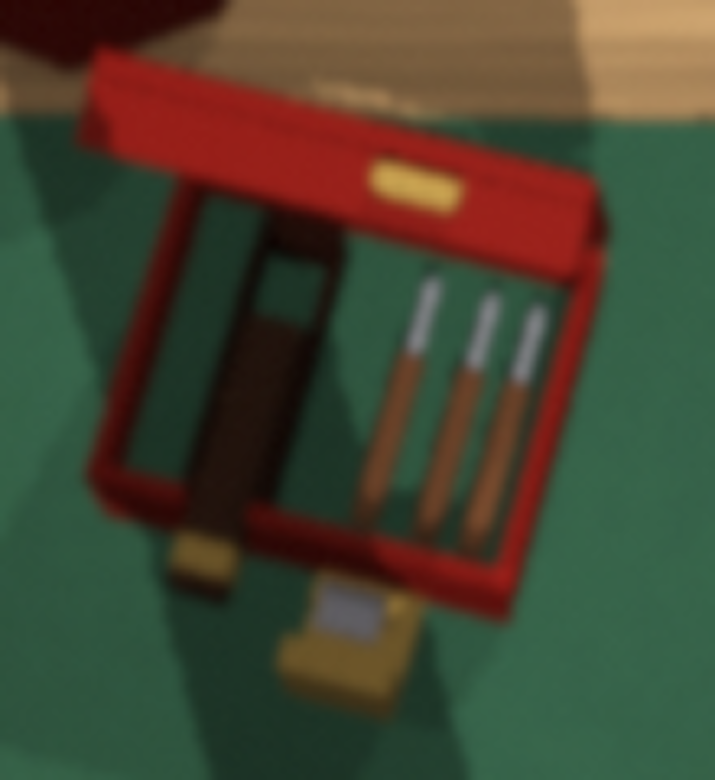

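```bash
cat >> h.py <<'E'
def ray(name,u,v,z,pos=None,rot=None):
    f,cx,cy,M=cam(name,pos,rot); d=M[:3,:3]@np.array([(u-cx)/f,(v-cy)/f,1.]); return M[:3,3]+d*(z-M[2,3])/d[2]
E
python3 - <<'E'
from h import *
P,im=world('top','top0')
i=im.astype(int)
m=(i[...,0]>1.8*i[...,1])&(abs(P[...,2]-.059)<.006)&(abs(P[...,0]-.6)<.12)&(abs(P[...,1]-.05)<.15)
pts=P[m][:,:2];print(len(pts))
r=cv2.minAreaRect(pts.astype(np.float32)*1000);print(r,cv2.boxPoints(r).round())
k=lambda a,b:ray('top',175+a/6.5,60+b/6.5,.06).round(4)
for a,b in [(93,478),(505,590),(600,262),(175,190)]:print(k(a,b))
print('stick end top', [ray('top',175+a/6.5,60+b/6.5,.052).round(4) for a,b in [(167,572),(232,587)]])
print('catch',[ray('top',175+a/6.5,60+b/6.5,.075).round(4) for a,b in [(320,590),(385,600)]])
# lid plane
m=(i[...,0]>1.8*i[...,1])&(P[...,2]>.075)&(abs(P[...,0]-.65)<.15)&(abs(P[...,1]-.05)<.15)
print(m.sum(),P[m].min(0),P[m].max(0))
E
```

```text
517
((614.871337890625, 49.94776153564453), (179.6913604736328, 149.8887939453125), 75.45805358886719) [[520. -18.]
 [665. -56.]
 [710. 118.]
 [565. 156.]]
[0.5646 0.1507 0.06  ]
[ 0.5193 -0.0168  0.06  ]
[ 0.6586 -0.0552  0.06  ]
[0.6882 0.1209 0.06  ]
stick end top [array([0.5277, 0.1207, 0.052 ]), array([0.5216, 0.0942, 0.052 ])]
catch [array([0.515 , 0.0567, 0.075 ]), array([0.5111, 0.0309, 0.075 ])]
1705 [ 0.59632903 -0.05249367  0.07503607] [0.79997513 0.19922943 0.22077293]
```

```bash
cat >> h.py <<'E'
C=np.array([.6149,.0499,0]); YAW=np.radians(-14.54)
RC=R.from_euler('z',YAW).as_matrix()
def c2w(p): return C+RC@np.array(p,float)
def w2c(p): return RC.T@(np.array(p)-C)
RT=R.from_euler('xyz',[-np.pi/2,0,YAW])
def goto(pc):
    s=bot.sense(); A=R.from_euler('xyz',s['tool_rot'])
    print('t',s['time'],'cur case',w2c(s['position']).round(4),'F case',(RC.T@s['wrist_force']).round(2))
    print('target w',c2w(pc).round(4),'shift cm',(A.inv().apply(c2w(pc)-s['position'])*100).round(2),'rot deg',np.degrees((A.inv()*RT).as_rotvec()).round(2))
E
python3 - <<'E'
from h import *
P,im=world('top','top0'); i=im.astype(int)
goto([-.145,.034,.222])
# lid angle from top view: free edge and scene view normals
P2,im2=world('scene','scene0') if (shot('scene','scene0') is not None) else 0
Q=(P2-C)@RC; i2=im2.astype(int)
m=(i2[...,0]>1.8*i2[...,1])&(Q[...,2]>.1)&(Q[...,2]<.16)&(abs(Q[...,0]-.03)<.1)&(abs(Q[...,1])<.085)
q=Q[m]; print(len(q)); 
q=q[np.abs(q[:,0]-np.median(q[:,0]))<.04]
c=q.mean(0);n=np.linalg.svd(q-c)[2][2];print('scene-side face',c,n)
Q=(P-C)@RC
m=(i[...,0]>1.8*i[...,1])&(Q[...,2]>.12)&(abs(Q[...,1])<.1)&(abs(Q[...,0])<.15)
print(Q[m].min(0),Q[m].max(0),np.percentile(Q[m],[5,50,95],axis=0))
E
```

```text
t 0.1 cur case [-0.4623  0.4102  0.2219] F case [ 0.26 -0.66  0.22]
target w [0.4831 0.1192 0.222 ] shift cm [ 38.38   0.04 -30.8 ] rot deg [  0.08 -11.11  -0.  ]
929
scene-side face [0.06477571 0.00168357 0.13116667] [ 0.95133928 -0.00761306  0.30805133]
[ 0.00245188 -0.08964133  0.12378609] [0.05623499 0.09128208 0.22077293] [[ 0.00554366 -0.08259198  0.20648687]
 [ 0.02084367  0.00488998  0.21203985]
 [ 0.03464318  0.08134526  0.21808931]]
```

Request:
step_arm:
  xyz:
    - [38.4,0,-30.8]
    - [38.4,0,-30.8]
    - [38.4,0,-30.8]
    - [38.4,0,-30.8]
    - [38.4,0,-30.8]
    - [38.4,0,-30.8]
    - [38.4,0,-30.8]
    - [38.4,0,-30.8]
    - [38.4,0,-30.8]
    - [38.4,0,-30.8]
    - [38.4,0,-30.8]
    - [38.4,0,-30.8]
    - [38.4,0,-30.8]
  rotation:
    - [0,-11.1,0]
    - [0,-11.1,0]
    - [0,-11.1,0]
    - [0,-11.1,0]
    - [0,-11.1,0]
    - [0,-11.1,0]
    - [0,-11.1,0]
    - [0,-11.1,0]
    - [0,-11.1,0]
    - [0,-11.1,0]
    - [0,-11.1,0]
    - [0,-11.1,0]
    - [0,-11.1,0]
  gripper: [0,0,0,0,0,0,0,0,0,0,0,0,0]

```text
time: 1.45
position: [0.4829, 0.1207, 0.2224]
tool_rot: [-1.571, 0.001, -0.253]
wrist_force: [0.4, 0.4, -0.3]
finger_gap: 0.0004
```

```bash
python3 - <<'E'
from h import *
goto([-.145,.034,.037])
shot('wrist','w1'); goto([-.145,.034,.037])
E
```

```text
t 1.45 cur case [-0.1456  0.0354  0.2224] F case [ 0.27  0.47 -0.3 ]
target w [0.4831 0.1192 0.037 ] shift cm [ 0.07 18.54 -0.14] rot deg [-0.01  0.07 -0.04]
t 1.5 cur case [-0.1457  0.0356  0.2225] F case [ 0.35  1.26 -0.72]
target w [0.4831 0.1192 0.037 ] shift cm [ 0.08 18.55 -0.16] rot deg [-0.01  0.11 -0.04]
```

View pics/w1.png

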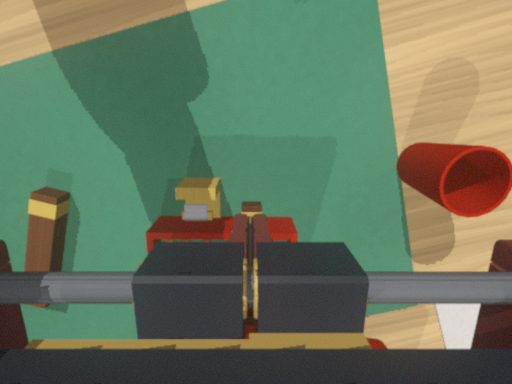

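Request:
step_arm:
  xyz:
    - [0,5,-0.1]
    - [0,10,-0.1]
    - [0,14,-0.1]
    - [0,17,-0.1]
    - [0,18.5,-0.1]
    - [0,18.5,-0.1]
    - [0,18.5,-0.1]
  rotation:
    - [0,0,0]
    - [0,0,0]
    - [0,0,0]
    - [0,0,0]
    - [0,0,0]
    - [0,0,0]
    - [0,0,0]
  gripper: [0,0,0,0,0,0,0]

```text
time: 2.2
position: [0.483, 0.1196, 0.0379]
tool_rot: [-1.571, 0.0, -0.252]
wrist_force: [-0.7, -0.6, -0.8]
finger_gap: 0.0005
```

```bash
python3 - <<'E'
from h import *
shot('scene','s1');shot('top','t1'); goto([-.112,.035,.037])
crop('t1',175,285,60,180,6.5,'c2')
crop('s1',170,330,150,290,5,'c3')
E
```

```text
t 2.3 cur case [-0.1443  0.0343  0.0388] F case [ 0.61  0.78 -1.16]
target w [0.5153 0.1119 0.037 ] shift cm [3.23 0.18 0.07] rot deg [-0.07  0.04  0.08]
```

View pics/c3.png

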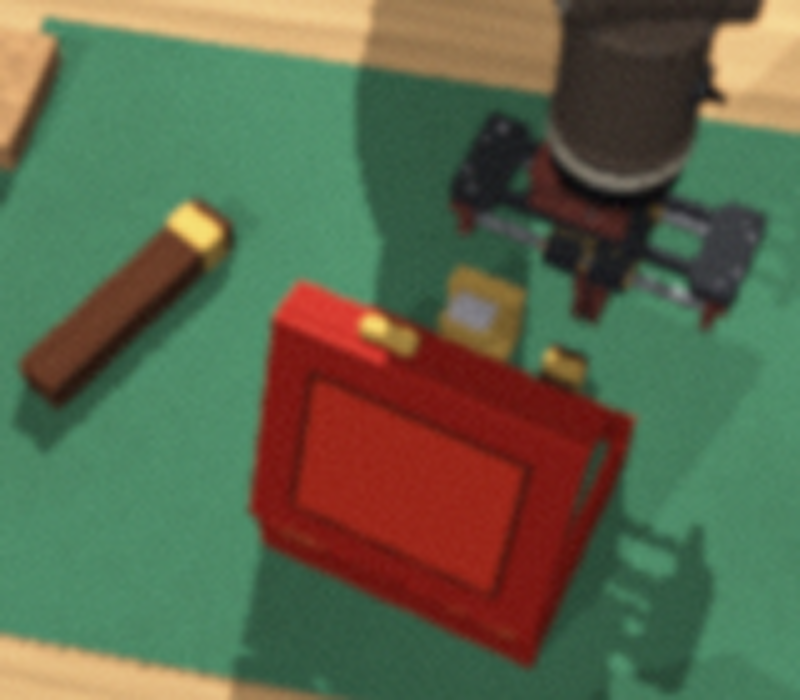

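View pics/c2.png

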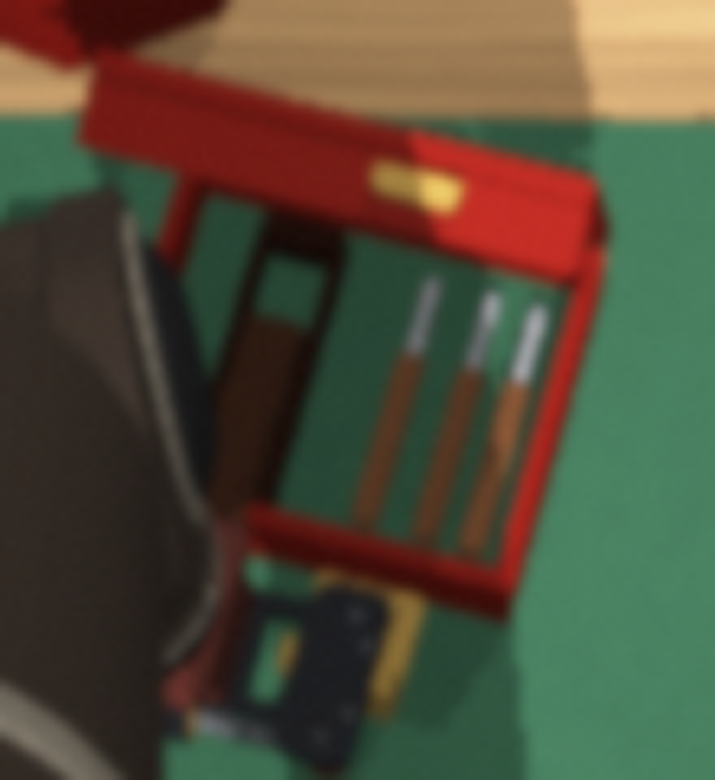

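Request:
step_arm:
  xyz:
    - [1,0.2,0]
    - [2,0.2,0]
    - [2.8,0.2,0]
    - [3.2,0.2,0]
    - [3.6,0.2,0]
    - [4.0,0.2,0]
    - [4.4,0.2,0]
    - [4.7,0.2,0]
    - [5.0,0.2,0]
    - [5.3,0.2,0]
    - [5.3,0.2,0]
  rotation:
    - [0,0,0]
    - [0,0,0]
    - [0,0,0]
    - [0,0,0]
    - [0,0,0]
    - [0,0,0]
    - [0,0,0]
    - [0,0,0]
    - [0,0,0]
    - [0,0,0]
    - [0,0,0]
  gripper: [0,0,0,0,0,0,0,0,0,0,0]

```text
time: 3.4
position: [0.535, 0.105, 0.0357]
tool_rot: [-1.571, -0.001, -0.254]
wrist_force: [-0.1, 0.2, 1.2]
finger_gap: 0.0008
```

```bash
python3 - <<'E'
from h import *
goto([-.085,.035,.037])
E
```

```text
t 3.4 cur case [-0.0912  0.0333  0.0357] F case [-0.11  0.14  1.24]
target w [0.5414 0.1051 0.037 ] shift cm [ 0.62 -0.13  0.17] rot deg [-0.01 -0.03  0.03]
```

Request:
step_arm:
  xyz:
    - [0.2,-0.1,0.1]
    - [0.4,-0.1,0.1]
    - [0.4,-0.1,0.1]
  rotation:
    - [0,0,0]
    - [0,0,0]
    - [0,0,0]
  gripper: [0,0,0]

```text
time: 3.7
position: [0.5389, 0.1052, 0.0367]
tool_rot: [-1.571, -0.0, -0.254]
wrist_force: [-0.6, -0.2, -0.7]
finger_gap: 0.0007
```

Request:
step_arm:
  xyz:
    - [0.2,0,0]
    - [0.2,0,0]
  rotation:
    - [0,0,0]
    - [0,0,0]
  gripper: [0,0]

```text
time: 3.9
position: [0.5408, 0.1046, 0.0367]
tool_rot: [-1.571, -0.0, -0.254]
wrist_force: [-0.2, -0.3, 0.0]
finger_gap: 0.0002
```

```bash
python3 - <<'E'
from h import *
goto([-.085,.035,.037])
E
```

```text
t 3.9 cur case [-0.0855  0.0344  0.0367] F case [-0.12 -0.35  0.04]
target w [0.5414 0.1051 0.037 ] shift cm [ 0.05 -0.03  0.06] rot deg [-0.01 -0.02  0.01]
```

```bash
python3 - <<'E'
from h import *
shot('top','t2'); crop('t2',175,285,60,180,6.5,'c4')
E
```

```text
(no output)
```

View pics/c4.png

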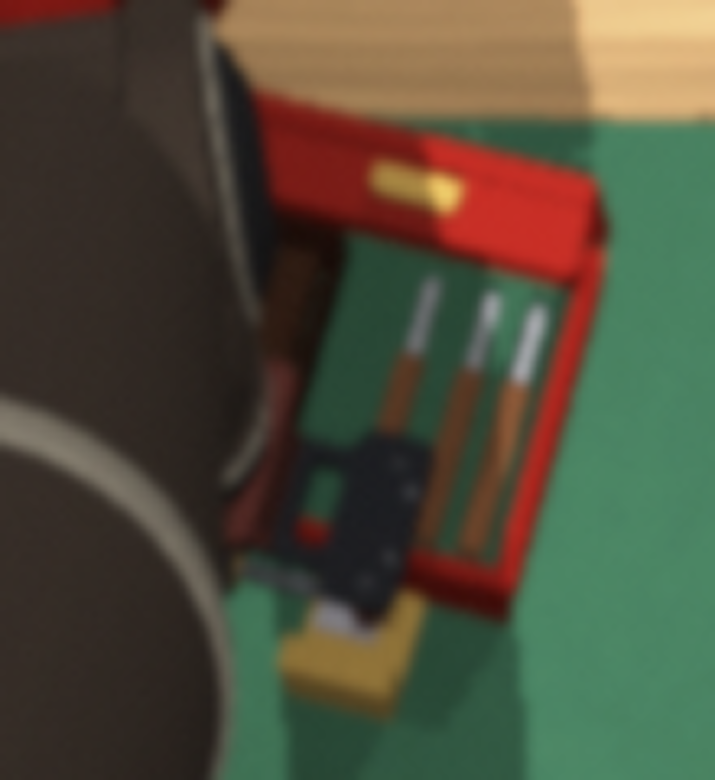

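Request:
step_arm:
  xyz:
    - [0.1,0,0]
    - [0.2,0,0]
    - [0.2,0,0]
  rotation:
    - [0,0,0]
    - [0,0,0]
    - [0,0,0]
  gripper: [0,0,0]

```text
time: 4.25
position: [0.5419, 0.1043, 0.0366]
tool_rot: [-1.571, 0.001, -0.254]
wrist_force: [-2.4, 1.7, 2.5]
finger_gap: 0.0007
```

Request:
step_arm:
  xyz:
    - [0.1,0,0]
    - [0.2,0,0]
    - [0.2,0,0]
  rotation:
    - [0,0,0]
    - [0,0,0]
    - [0,0,0]
  gripper: [0,0,0]

```text
time: 4.55
position: [0.542, 0.1042, 0.0364]
tool_rot: [-1.572, 0.005, -0.253]
wrist_force: [-9.1, 2.9, 5.7]
finger_gap: 0.0003
```

Request:
step_arm:
  xyz:
    - [-1,0,0]
    - [-4,-3,0]
    - [-8,-8,0]
    - [-12,-13,0]
    - [-16,-18,0]
    - [-16,-18,0]
    - [-16,-18,0]
  rotation:
    - [0,0,0]
    - [0,0,0]
    - [0,0,0]
    - [0,0,0]
    - [0,0,0]
    - [0,0,0]
    - [0,0,0]
  gripper: [0,0,0,0,0,0,0]

```text
time: 5.25
position: [0.3892, 0.1456, 0.2207]
tool_rot: [-1.564, -0.005, -0.252]
wrist_force: [0.3, 0.9, -0.3]
finger_gap: 0.0004
```

```bash
python3 - <<'E'
from h import *
shot('top','t3'); crop('t3',175,285,60,180,6.5,'c5')
shot('wrist','w3'); goto([-.05,.035,.25])
E
```

```text
t 5.35 cur case [-0.2414  0.0349  0.2175] F case [-0.16  0.89  0.03]
target w [0.5753 0.0963 0.25  ] shift cm [ 1.915e+01 -3.200e+00  1.000e-02] rot deg [-0.16  0.03  0.16]
```

View pics/c5.png

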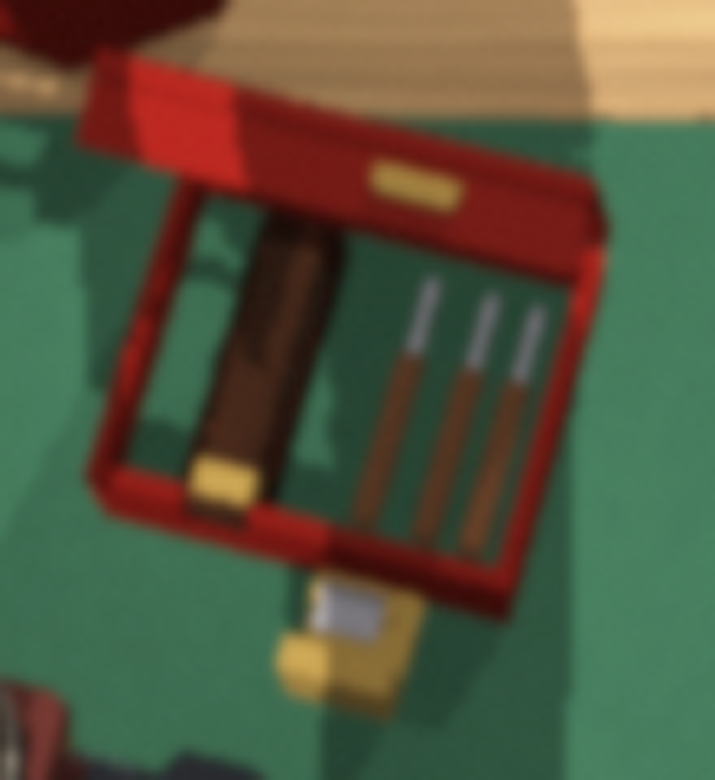

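View pics/w3.png

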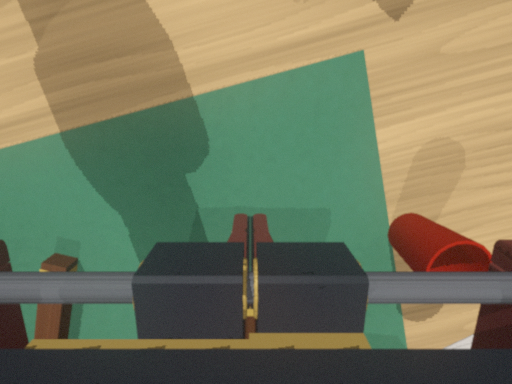

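```bash
cat >> h.py <<'E'
def proj(name,p):
    f,cx,cy,M=cam(name); q=np.linalg.inv(M)@np.append(p,1); return np.array([f*q[0]/q[2]+cx,f*q[1]/q[2]+cy])
E
python3 - <<'E'
from h import *
crop('t3',185,235,115,150,14,'c6')
K=lambda p:((proj('top',c2w(p))-[185,115])*14).round(0)
for x in (-.075,-.080):
  print(x,K([x,.047,.052]),K([x,.023,.052]),'wall rim',K([x,.06,.06]),K([x,.01,.06]))
E
```

```text
-0.075 [258. 327.] [380. 359.] wall rim [186. 298.] [442. 364.]
-0.08 [251. 351.] [373. 383.] wall rim [179. 323.] [435. 389.]
```

View pics/c6.png

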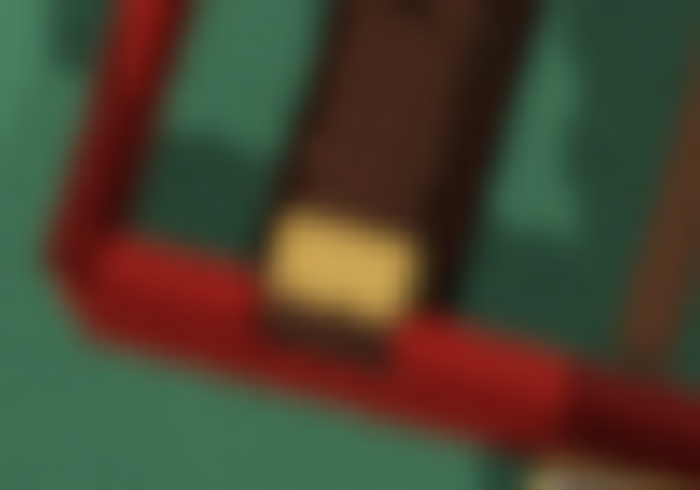

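```bash
python3 - <<'E'
from h import *
print(bot.camera_params('wrist')['mount'].round(3))
P,im=world('top','t3'); print('drum',P[20,180],P[45,170])
goto([.095,.005,.30]); goto([.095,.005,.203])
for th in np.arange(1.26,-.01,-.14): 
    r=.148; print(round(th,2), np.round([.075-r*np.cos(th)+.01*np.sin(th)+.01,.062+r*np.sin(th)+.01*np.cos(th)],4))
E
```

```text
[[-0.001  0.967  0.254 -0.068]
 [ 0.001 -0.254  0.967 -0.162]
 [ 1.     0.001 -0.    -0.   ]
 [ 0.     0.     0.     1.   ]]
drum [0.85393444 0.17519089 0.11536313] [0.78406414 0.19853871 0.11430038]
t 5.35 cur case [-0.2414  0.0349  0.2175] F case [-0.16  0.89  0.03]
target w [0.7081 0.0309 0.3   ] shift cm [33.66 -8.17 -2.99] rot deg [-0.16  0.03  0.16]
t 5.35 cur case [-0.2414  0.0349  0.2175] F case [-0.16  0.89  0.03]
target w [0.7081 0.0309 0.203 ] shift cm [33.63  1.53 -3.01] rot deg [-0.16  0.03  0.16]
1.26 [0.0493 0.206 ]
1.12 [0.0295 0.1996]
0.98 [0.0109 0.1905]
0.84 [-0.0063  0.1789]
0.7 [-0.0218  0.165 ]
0.56 [-0.0351  0.1491]
0.42 [-0.0461  0.1315]
0.28 [-0.0545  0.1125]
0.14 [-0.0602  0.0926]
0.0 [-0.063  0.072]
```

Request:
step_arm:
  xyz:
    - [0,-4,0]
    - [3,-8,-1]
    - [8,-8,-2]
    - [13,-8,-3]
    - [18,-8,-3]
    - [23,-8,-3]
    - [28,-8,-3]
    - [32,-8,-3]
    - [33.6,-8,-3]
    - [33.6,-8,-3]
    - [33.6,-8,-3]
    - [33.6,-4,-3]
    - [33.6,-1,-3]
    - [33.6,1.5,-3]
    - [33.6,1.5,-3]
    - [33.6,1.5,-3]
  rotation:
    - [0,0,0]
    - [0,0,0]
    - [0,0,0]
    - [0,0,0]
    - [0,0,0]
    - [0,0,0]
    - [0,0,0]
    - [0,0,0]
    - [0,0,0]
    - [0,0,0]
    - [0,0,0]
    - [0,0,0]
    - [0,0,0]
    - [0,0,0]
    - [0,0,0]
    - [0,0,0]
  gripper: [0,0,0,0,0,0,0,0,0,0,0,0,0,0,0,0]

```text
time: 6.95
position: [0.7068, 0.0308, 0.2024]
tool_rot: [-1.571, -0.0, -0.254]
wrist_force: [0.4, 0.2, 0.3]
finger_gap: 0.0007
```

```bash
python3 - <<'E'
from h import *
goto([.054,.005,.206])
shot('scene','s4'); crop('s4',170,330,150,290,5,'c7')
E
```

```text
t 6.95 cur case [0.0937 0.0046 0.2024] F case [0.31 0.29 0.32]
target w [0.6684 0.0412 0.206 ] shift cm [-3.97 -0.36  0.05] rot deg [-0.01  0.01  0.  ]
```

View pics/c7.png

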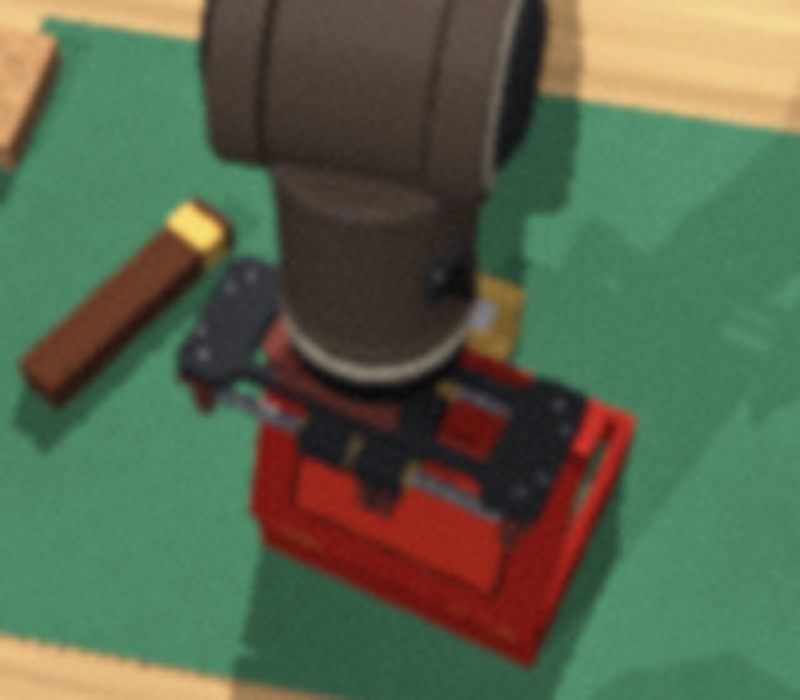

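Request:
step_arm:
  xyz:
    - [-2,-0.4,0]
    - [-3.6,-0.4,0]
    - [-4.2,-0.4,0]
    - [-4.8,-0.3,0]
    - [-5.5,0,0]
    - [-6.4,0.3,0]
    - [-7.3,0.7,0]
    - [-7.3,0.7,0]
  rotation:
    - [0,0,0]
    - [0,0,0]
    - [0,0,0]
    - [0,0,0]
    - [0,0,0]
    - [0,0,0]
    - [0,0,0]
    - [0,0,0]
  gripper: [0,0,0,0,0,0,0,0]

```text
time: 7.8
position: [0.635, 0.0492, 0.1938]
tool_rot: [-1.571, 0.002, -0.253]
wrist_force: [0.5, -0.2, 0.3]
finger_gap: 0.0006
```

```bash
python3 - <<'E'
from h import *
goto([-.0063,.005,.179])
shot('scene','s5'); crop('s5',170,330,150,290,5,'c8')
E
```

```text
t 7.8 cur case [0.0197 0.0044 0.1938] F case [ 0.51 -0.08  0.33]
target w [0.6101 0.0563 0.179 ] shift cm [-2.59  1.49  0.06] rot deg [ 0.02  0.02 -0.11]
```

View pics/c8.png

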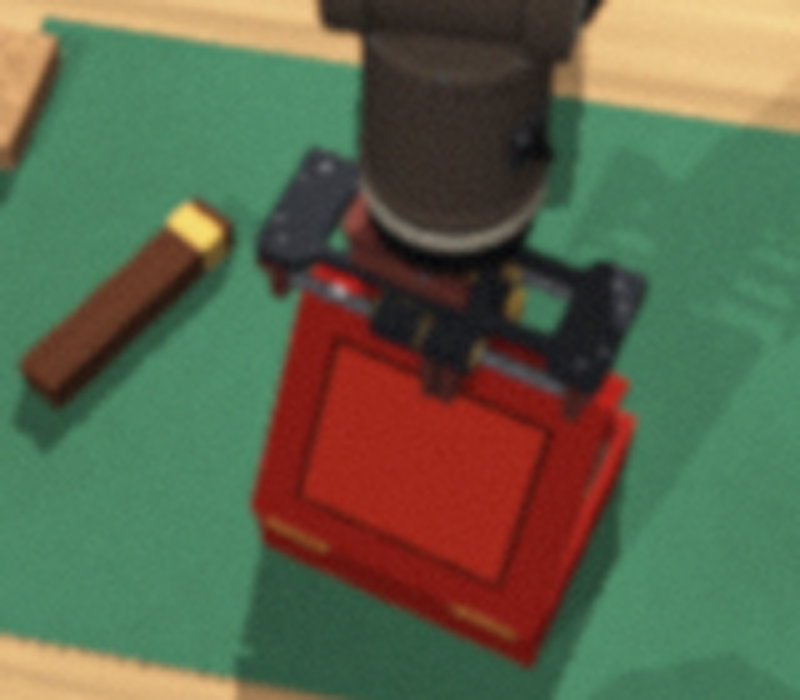

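Request:
step_arm:
  xyz:
    - [-0.9,0.4,0]
    - [-1.8,0.9,0]
    - [-2.6,1.5,0]
    - [-3.4,2.2,0]
    - [-4.2,2.9,0]
    - [-4.9,3.7,0]
    - [-5.5,4.5,0]
    - [-6.1,5.4,0]
    - [-6.6,6.2,0]
    - [-7.0,7.2,0]
    - [-7.0,7.2,0]
  rotation:
    - [0,0,0]
    - [0,0,0]
    - [0,0,0]
    - [0,0,0]
    - [0,0,0]
    - [0,0,0]
    - [0,0,0]
    - [0,0,0]
    - [0,0,0]
    - [0,0,0]
    - [0,0,0]
  gripper: [0,0,0,0,0,0,0,0,0,0,0]

```text
time: 8.95
position: [0.5675, 0.0665, 0.121]
tool_rot: [-1.572, 0.002, -0.254]
wrist_force: [-0.2, 0.3, 0.8]
finger_gap: 0.0006
```

```bash
python3 - <<'E'
from h import *
goto([-.060,.005,.093])
shot('scene','s6'); crop('s6',170,330,150,290,5,'c9')
E
```

```text
t 8.95 cur case [-0.0501  0.0042  0.121 ] F case [-0.25  0.29  0.84]
target w [0.5581 0.0698 0.093 ] shift cm [-0.99  2.81  0.09] rot deg [ 0.05  0.   -0.13]
```

View pics/c9.png

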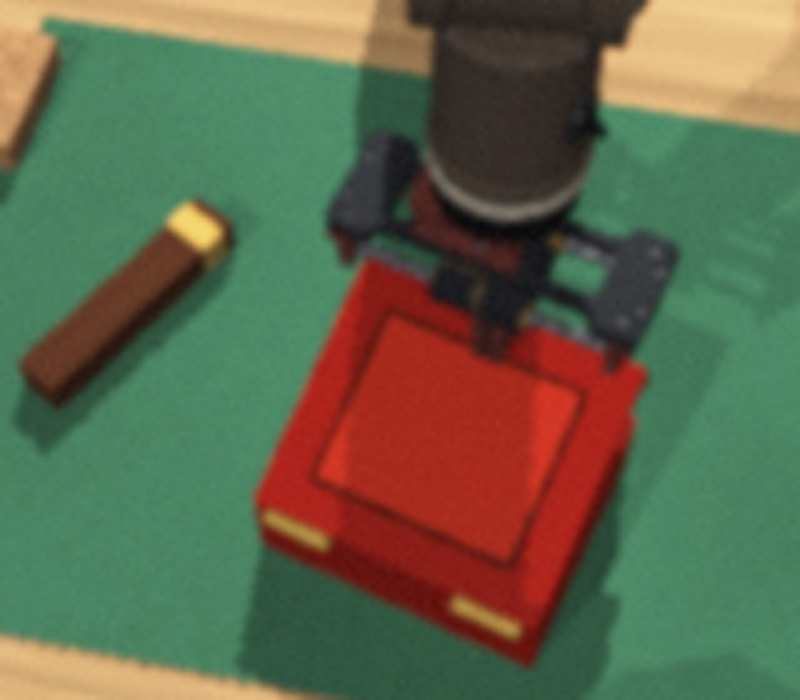

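Request:
step_arm:
  xyz:
    - [-0.3,0.6,0]
    - [-0.6,1.2,0]
    - [-0.7,1.7,0]
    - [-0.8,2.2,0]
    - [-0.8,2.2,0]
  rotation:
    - [0,0,0]
    - [0,0,0]
    - [0,0,0]
    - [0,0,0]
    - [0,0,0]
  gripper: [0,0,0,0,0]

```text
time: 9.5
position: [0.5605, 0.0684, 0.0998]
tool_rot: [-1.571, 0.001, -0.254]
wrist_force: [0.4, 0.1, 1.1]
finger_gap: 0.0006
```

```bash
python3 - <<'E'
from h import *
goto([-.0605,.005,.085])
E
```

```text
t 9.5 cur case [-0.0573  0.0043  0.0998] F case [0.39 0.25 1.15]
target w [0.5576 0.0699 0.085 ] shift cm [-0.32  1.48  0.07] rot deg [ 0.02 -0.01 -0.06]
```

Request:
step_arm:
  xyz:
    - [-0.1,0.3,0]
    - [-0.2,0.6,0]
    - [-0.2,0.6,0]
  rotation:
    - [0,0,0]
    - [0,0,0]
    - [0,0,0]
  gripper: [0,0,0]

```text
time: 9.8
position: [0.5591, 0.0688, 0.0944]
tool_rot: [-1.571, -0.0, -0.254]
wrist_force: [1.8, -1.1, 1.1]
finger_gap: 0.0005
```

Request:
step_arm:
  xyz:
    - [-0.05,0.1,0]
    - [-0.05,0.2,0]
    - [-0.05,0.2,0]
  rotation:
    - [0,0,0]
    - [0,0,0]
    - [0,0,0]
  gripper: [0,0,0]

```text
time: 10.1
position: [0.5588, 0.0689, 0.0927]
tool_rot: [-1.571, -0.0, -0.254]
wrist_force: [1.5, -0.3, 2.9]
finger_gap: 0.0006
```

Request:
step_arm:
  xyz:
    - [-0.05,0.1,0]
    - [-0.05,0.2,0]
    - [-0.05,0.2,0]
  rotation:
    - [0,0,0]
    - [0,0,0]
    - [0,0,0]
  gripper: [0,0,0]

```text
time: 10.4
position: [0.5582, 0.069, 0.0906]
tool_rot: [-1.571, -0.0, -0.254]
wrist_force: [1.9, -0.3, 2.1]
finger_gap: 0.0008
```

Force ~3 N (free swing). Continue in 1–2 mm steps.

Request:
step_arm:
  xyz:
    - [0,0.1,0]
    - [-0.05,0.15,0]
    - [-0.05,0.15,0]
  rotation:
    - [0,0,0]
    - [0,0,0]
    - [0,0,0]
  gripper: [0,0,0]

```text
time: 10.7
position: [0.5577, 0.0692, 0.0891]
tool_rot: [-1.571, -0.0, -0.254]
wrist_force: [2.9, 0.0, 3.1]
finger_gap: 0.0008
```

Request:
step_arm:
  xyz:
    - [0,0.1,0]
    - [0,0.15,0]
    - [0,0.15,0]
  rotation:
    - [0,0,0]
    - [0,0,0]
    - [0,0,0]
  gripper: [0,0,0]

```text
time: 11.0
position: [0.5574, 0.0693, 0.0875]
tool_rot: [-1.571, 0.0, -0.254]
wrist_force: [1.3, -0.4, 0.9]
finger_gap: 0.0004
```

Request:
step_arm:
  xyz:
    - [0,0.1,0]
    - [0,0.1,0]
  rotation:
    - [0,0,0]
    - [0,0,0]
  gripper: [0,0]

```text
time: 11.2
position: [0.5573, 0.0693, 0.0864]
tool_rot: [-1.571, 0.001, -0.254]
wrist_force: [0.7, 0.4, 2.7]
finger_gap: 0.0006
```

Request:
step_arm:
  xyz:
    - [0,0.1,0]
    - [0,0.1,0]
  rotation:
    - [0,0,0]
    - [0,0,0]
  gripper: [0,0]

```text
time: 11.4
position: [0.5572, 0.0693, 0.0854]
tool_rot: [-1.571, 0.001, -0.254]
wrist_force: [-0.3, 0.3, 2.3]
finger_gap: 0.0008
```

Request:
step_arm:
  xyz:
    - [0,0.1,0]
    - [0,0.1,0]
  rotation:
    - [0,0,0]
    - [0,0,0]
  gripper: [0,0]

```text
time: 11.6
position: [0.5572, 0.0694, 0.0847]
tool_rot: [-1.571, 0.001, -0.254]
wrist_force: [-1.1, 0.5, 6.1]
finger_gap: 0.0006
```

Request:
step_arm:
  xyz:
    - [0,0.1,0]
    - [0,0.1,0]
  rotation:
    - [0,0,0]
    - [0,0,0]
  gripper: [0,0]

```text
time: 11.8
position: [0.5571, 0.0694, 0.0839]
tool_rot: [-1.571, 0.001, -0.254]
wrist_force: [-3.0, 0.6, 8.5]
finger_gap: 0.0008
```

Request:
step_arm:
  xyz:
    - [0,0.05,0]
    - [0,0.05,0]
  rotation:
    - [0,0,0]
    - [0,0,0]
  gripper: [0,0]

```text
time: 12.0
position: [0.5571, 0.0694, 0.0835]
tool_rot: [-1.571, 0.001, -0.254]
wrist_force: [-3.3, 0.1, 9.4]
finger_gap: 0.0003
```

Request:
step_arm:
  xyz:
    - [0,0.05,0]
    - [0,0.05,0]
  rotation:
    - [0,0,0]
    - [0,0,0]
  gripper: [0,0]

```text
time: 12.2
position: [0.557, 0.0694, 0.0831]
tool_rot: [-1.571, 0.001, -0.254]
wrist_force: [-3.4, 0.2, 9.8]
finger_gap: 0.0004
```

Request:
step_arm:
  xyz:
    - [0,0.05,0]
    - [0,0.05,0]
  rotation:
    - [0,0,0]
    - [0,0,0]
  gripper: [0,0]

```text
time: 12.4
position: [0.5569, 0.0694, 0.0826]
tool_rot: [-1.571, 0.001, -0.254]
wrist_force: [-4.9, 0.4, 9.9]
finger_gap: 0.0005
```

Request:
step_arm:
  xyz:
    - [0,0.05,0]
    - [0,0.05,0]
  rotation:
    - [0,0,0]
    - [0,0,0]
  gripper: [0,0]

```text
time: 12.6
position: [0.5569, 0.0695, 0.0821]
tool_rot: [-1.571, 0.002, -0.254]
wrist_force: [-3.5, 0.2, 10.5]
finger_gap: 0.0005
```

Request:
step_arm:
  xyz:
    - [0,0.05,0]
    - [0,0.05,0]
  rotation:
    - [0,0,0]
    - [0,0,0]
  gripper: [0,0]

```text
time: 12.8
position: [0.5568, 0.0695, 0.0816]
tool_rot: [-1.571, 0.002, -0.254]
wrist_force: [-4.9, 0.6, 9.8]
finger_gap: 0.0002
```

Request:
step_arm:
  xyz:
    - [0,0.05,0]
    - [0,0.05,0]
  rotation:
    - [0,0,0]
    - [0,0,0]
  gripper: [0,0]

```text
time: 13.0
position: [0.5568, 0.0695, 0.0811]
tool_rot: [-1.571, 0.002, -0.254]
wrist_force: [-4.3, -0.5, 10.7]
finger_gap: 0.0002
```

Request:
step_arm:
  xyz:
    - [0,0.05,0]
    - [0,0.05,0]
  rotation:
    - [0,0,0]
    - [0,0,0]
  gripper: [0,0]

```text
time: 13.2
position: [0.5567, 0.0695, 0.0806]
tool_rot: [-1.571, 0.002, -0.254]
wrist_force: [-4.2, 0.3, 11.2]
finger_gap: 0.0004
```

Request:
step_arm:
  xyz:
    - [0,0.05,0]
    - [0,0.05,0]
  rotation:
    - [0,0,0]
    - [0,0,0]
  gripper: [0,0]

```text
time: 13.4
position: [0.5567, 0.0695, 0.0801]
tool_rot: [-1.571, 0.002, -0.254]
wrist_force: [-4.3, 0.2, 10.4]
finger_gap: 0.0006
```

Request:
step_arm:
  xyz:
    - [0,0.05,0]
    - [0,0.05,0]
  rotation:
    - [0,0,0]
    - [0,0,0]
  gripper: [0,0]

```text
time: 13.6
position: [0.5565, 0.0695, 0.0791]
tool_rot: [-1.571, 0.002, -0.254]
wrist_force: [-3.6, 1.1, 3.7]
finger_gap: 0.0001
```

Request:
step_arm:
  xyz:
    - [0,0.05,0]
    - [0,0.05,0]
  rotation:
    - [0,0,0]
    - [0,0,0]
  gripper: [0,0]

```text
time: 13.8
position: [0.5574, 0.0691, 0.0783]
tool_rot: [-1.571, 0.0, -0.254]
wrist_force: [0.4, 0.2, 0.3]
finger_gap: 0.0005
```

Request:
step_arm:
  xyz:
    - [0,0.05,0]
    - [0,0.05,0]
  rotation:
    - [0,0,0]
    - [0,0,0]
  gripper: [0,0]

```text
time: 14.0
position: [0.5576, 0.0691, 0.0779]
tool_rot: [-1.571, 0.0, -0.254]
wrist_force: [0.3, -0.9, 0.0]
finger_gap: 0.0005
```

The force fell from about 10.4 N to 0, which looks like the click. I'll retract straight up and check.

Request:
step_arm:
  xyz:
    - [0,-0.3,0]
    - [0,-1.5,0]
    - [0,-5,0]
    - [-3,-10,0]
    - [-8,-14,0]
    - [-13,-14,0]
    - [-18,-14,0]
    - [-18,-14,0]
    - [-18,-14,0]
  rotation:
    - [0,0,0]
    - [0,0,0]
    - [0,0,0]
    - [0,0,0]
    - [0,0,0]
    - [0,0,0]
    - [0,0,0]
    - [0,0,0]
    - [0,0,0]
  gripper: [0,0,0,0,0,0,0,0,0]

```text
time: 14.9
position: [0.3817, 0.1151, 0.2195]
tool_rot: [-1.569, -0.001, -0.252]
wrist_force: [0.0, -0.1, -1.0]
finger_gap: 0.0008
```

```bash
python3 - <<'E'
from h import *
shot('scene','s8'); crop('s8',170,330,150,290,5,'c10')
shot('top','t8')
for n,t in(('scene','s8'),('top','t8')):
    P,im=world(n,t); i=im.astype(int); Q=(P-C)@RC
    m=(i[...,0]>1.8*i[...,1])&(Q[...,2]>.055)&(Q[...,2]<.2)&(abs(Q[...,0])<.07)&(abs(Q[...,1])<.08)
    q=Q[m];c=q.mean(0);n_=np.linalg.svd(q-c)[2][2];print(t,m.sum(),c.round(4),n_.round(3),np.arctan2(n_[0]*np.sign(n_[2]),abs(n_[2])), 'edge z',np.median(q[q[:,0]<-.05][:,2]))
goto([-.2,0,.2])
E
```

```text
s8 2397 [0.0023 0.0017 0.0743] [-0.03  0.   -1.  ] 0.030187178170502583 edge z 0.0758945094876281
t8 3093 [-0.0011 -0.0003  0.0746] [ 0.029 -0.001  1.   ] 0.028835549572561056 edge z 0.07619849870282358
t 15.0 cur case [-0.2394  0.0047  0.2192] F case [0.54 0.47 0.34]
target w [0.4213 0.1001 0.2   ] shift cm [ 3.94  1.93 -0.47] rot deg [-0.1   0.    0.11]
```

View pics/c10.png

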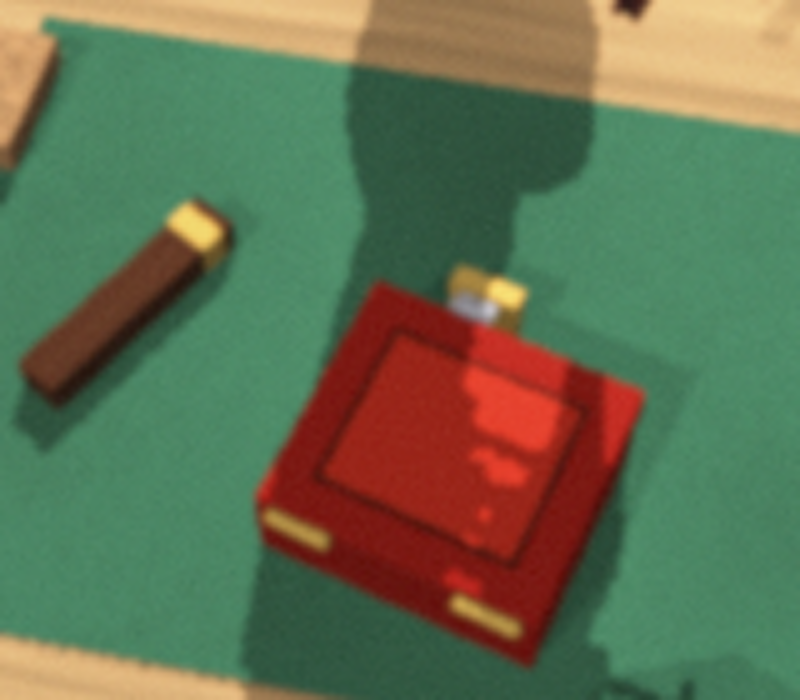

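View pics/t8.png

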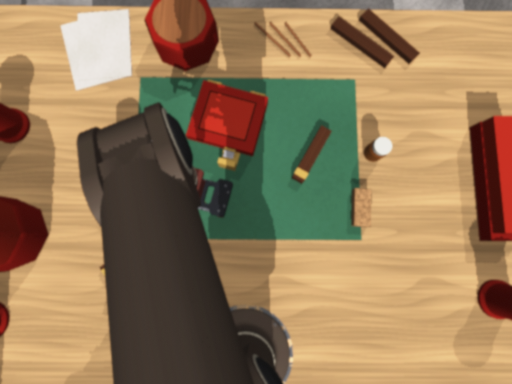

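Request:
step_arm:
  xyz:
    - [0,0,0]
    - [0,0,0]
    - [0,0,0]
    - [0,0,0]
    - [0,0,0]
  rotation:
    - [0,0,0]
    - [0,0,0]
    - [0,0,0]
    - [0,0,0]
    - [0,0,0]
  gripper: [0,0,0,0,0]

```text
time: 15.5
position: [0.3836, 0.1143, 0.2179]
tool_rot: [-1.571, 0.0, -0.254]
wrist_force: [-0.7, -0.2, -0.4]
finger_gap: 0.0007
```

```bash
python3 - <<'E'
from h import *
shot('scene','s9'); P,im=world('scene','s9'); i=im.astype(int); Q=(P-C)@RC
m=(i[...,0]>1.8*i[...,1])&(Q[...,2]>.055)&(Q[...,2]<.2)&(abs(Q[...,0])<.07)&(abs(Q[...,1])<.08)
q=Q[m];c=q.mean(0);n=np.linalg.svd(q-c)[2][2];print(abs(n[0]/n[2]))
a=np.load('pics/scene0.npz')['im'].astype(int)
for nm,(u,v) in dict(pot=(358,234),jar=(142,198),block=(170,172)).items():
    w=np.s_[v-22:v+22,u-18:u+18]; print(nm,np.abs(a[w]-i[w]).mean())
print(bot.job_done())
E
```

```text
0.030653283868479125
pot 3.2192760942760943
jar 3.6952861952861955
block 3.526725589225589
the job is handed in; nothing more can be done
None
```

The stick is fully home in its groove and the lid is latched shut. I handed the job in at about 15.6 s.

- **Stick:** I pushed it with the closed fingertips until it met a stop at about 9 N. In the top view its front end then looked flush with the front wall, as far as the picture resolves. I could not check it again once the lid was shut.
- **Lid:** I drew it down from behind and pressed near the free edge in 0.5 mm steps. The highest reading was about 12 N total, below the 25 N limit. The force then dropped from about 10 N to 0, which I took as the click.
- **After letting go:** The lid stayed at about 0.03 rad in the scene view, measured twice about 0.6 s apart. The top view gave 0.029 rad. The arm was well clear of everything.
- **Pot, jar and block:** The scene camera showed no change at any of the three compared with the first picture. In the last top view the arm hid the pot.

No check failed. The force reading is noisy by about 1 N.

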